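Lock out the air-filter unit, draw its filter and show it

ROBOT

A 6-joint arm with a two-finger parallel gripper is mounted at the origin on a cart in front of the work surface, level with it; the furniture and walls round the work are solid. World frame = base frame: x ahead of the robot, y to its left, z up, the work surface at z = 0. Lengths are in m, angles in degrees, forces in N, time in s.
With the tool pointing down it reaches from about 0.35 to 0.875 m from the base axis. Payload 4.2 kg.
Tool frame: the origin (TCP) lies midway between the tips of the shut fingers; the grasp point (between the pads) lies ctrl.grasp_offset behind it (ctrl.grasp_offset is the distance from the TCP to the grasp point, in m); z points along the fingers, y is the direction in which the jaws open and shut (so a half turn about z gives the same grasp; the last joint's range is limited). The gripper opens to 87 mm and grips with 3 to 60 N. Pads are 19 mm wide; open, the fingers measure 117 mm over their backs; the gripper's body (75 mm by 190 mm) begins 51 mm behind the grasp point.
Start: joints at [-58.808, 22.042, 0.453, 0, -68.411, -14.817], TCP at [0.176, -0.6, 0.223] pointing down, gripper open.
Joint ranges: [-179.83, 179.83], [-69.29, 118.12], [-61.27, 80.66], [-181.25, 117.63], [-171.15, -9.14], [-177.46, 177.46]. Speed limits (degrees/s): [159.86, 159.86, 180, 180, 180, 180].

INTERFACE

Orientations are given as [roll, pitch, yaw] about the fixed x, y, z axes, in that order (R = Rz(yaw) Ry(pitch) Rx(roll)).
In Python, from bench import ctrl gives the robot as it stands.
- The arm moves only by the shell command python3 -m inch 'ROWS'. ROWS is JSON, a list of rows, each a list of 5 numbers: the closure, from 0 (fully open) to 1 (shut), then the shift along the tool's x, y, z in m, then the turn about the tool's z in degrees. In form: [[jaw, x, y, z, turn], ...]. A call has 1 to 10 rows; each row is the pose to reach, as a shift and turn from the pose commanded when the call began, along the tool's axes at that moment; what a row does not reach only later rows make up. A row lasts 1/12 s, in which the tool goes at most 41.7 mm and 7.16 degrees, less where a joint would pass 70% of its speed; a pose out of reach is approached as far as the arm can. A call with a gripper value outside its range is refused whole. The fingers move at their own pace and stop on an object; the grip force is fixed at half the most. Time passes only in rows, so rows that repeat a pose let the fingers close. It gives the time, the measured TCP pose, the force and the opening at its end, in the units of the state.
- ctrl.sense(): the state, without advancing time (a new reading comes with each control period).
- ctrl.read_camera(name): name is "side" or "top"; returns (picture, depth): 480x640x3 uint8, blue, green, red; 480x640 float32, m along the optical axis (not along the pixel's ray), 0 where there is no reading.
- ctrl.camera_params(name): a dict with "camera_matrix" (3x3 intrinsics, pixels), "distortion" ([k1, k2, p1, p2, k3] as OpenCV has them; the pictures are not rectified), "cam_to_world" (4x4, takes a point from camera to world coordinates). Camera axes: x right, y up, looking along -z (the intrinsics and any distortion apply to the point x, -y, -z); pixel columns grow to the right and rows downward; lengths in m; the calibration is good to about 2 mm. A picture is of the moment at which its call begins. camera_params takes no time and is no camera call.
- ctrl.finish_job(): hands the job in, once; it reports no verdict.
The state is a dict: "time": time; "joint_positions": joint angles; "qvel": joint speeds; "tau": joint torques, N m; "tcp_pos": TCP position; "tool_rot": TCP orientation; "wrist_force": force on the tool from outside, world axes, zero at the start; "torque": the same for the moment, N m; "opening": opening from 0.0 (shut) to 1.0 (fully open).
Only numpy, scipy, OpenCV 4.12 (cv2) and the standard library are available. Lean on these libraries where they do the work, as an engineer would, in place of code of your own. Each camera call takes 0.05 s, during which the arm holds its last target. There are 200 camera calls.

TASK

The bench air-filter unit is due for a filter check. First hang the red lock-out tag by its eye on the small hook on the front of the unit, under the red switch, and let it hang freely, so nobody switches the unit on; then open the hinged flap until it stays open by itself, and draw the filter straight up out of its slot. Hold it up in front of the unit for me to look at - upright, a broad face square to the front edge of the bench, its lower edge higher than the unit's rim - and finish holding it there still, with the tag still hanging on its hook and the other things on the bench left where they are.

Things in the scene. Friction and masses are not known exactly. Their poses are not given: they have to be found in the camera images.
- filter_unit: grey steel air-filter unit, fixed, 130 (x) x 210 (y) x 125 mm high to its rim; origin at the centre of its underside, -x is its front, z up. Left (+y): filter well under the flap. Right (-y): closed fan side, red switch on top (152 mm high). Intake collar 14 mm out of the front. Well: 127 (x) x 145 (y), 45 mm deep from the rim; the filter stands in a 21 x 94 mm slot in its floor
- hook (a point): middle of the level arm of the tag hook, a steel wire 5 mm thick; axes as the unit's. The arm runs from the unit's front face 39 mm out to the front (unit -x), 85 mm above the bench, then the wire turns straight up
- hook_tip (a point): top of the upturned end of the hook wire, 112 mm above the bench, 39 mm in front of the unit's front face; 27 mm above the arm's axis
- flap (a joint): angle of the flap hinge, rad: 0 shut (lying on the rim), 1.92 fully open against its stop. The flap (132 x 148 x 5 mm, 0.22 kg) is hinged along its far edge, swings up and back, falls shut below about 1.45 and falls open to its stop beyond about 1.6
- flap_handle (a point): centre of the black bar of the flap's T handle: round bar 36 mm long, 12 mm thick, parallel to the hinge axis, 23.5 mm above the flap's top face on an 8 mm stem; axes turn with the flap. Shut, it lies 110 mm in front of the hinge axis and 26 mm above it, 23 mm from the flap's front edge. Gripped by its two ends, the bar can turn between the fingers
- flap_hinge (a point): point on the flap's hinge axis, in the middle of the flap's width, 127.5 mm above the bench; the axis runs along its y (unit y)
- filter: filter cassette, black frame, pleated pale element, 18 (x) x 90 (y) x 74 mm (z), 0.12 kg, loose in its slot under the flap (1.5 to 2 mm play); origin at the centre of its underside, 14 mm above the bench when seated; x is the normal of its broad faces. Black pull tab on top, 36 (y) x 10 (x) mm, 74 to 104 mm above the origin; gripped by its two ends, the gripper clears the open flap
- filter_tab (a point): centre of the filter's pull tab, 89 mm above the filter's underside; axes as the filter's
- lock_tag: red tag with a white field, a rigid plate 90 (x) x 46 (y) x 6 mm (z), 30 g, lying flat on the bench; origin at the centre of its underside. The eye lies towards its +x end
- tag_eye (a point): centre of the tag's eye, a round hole 20 mm across, 28 mm from the plate's middle along its +x and 17 mm from the +x end; axes as the tag's, z is the hole's axis
- bench_front (a point): point on the front edge of the bench top; its y axis runs along the edge, its x axis points away from the robot into the bench, square to the edge
- chip_brush: bystander: flat chip brush with a wooden handle, 43 x 214 x 13 mm, lying left in front of the unit
- screwdriver: bystander: screwdriver with a red handle, 25 x 217 x 27 mm, lying right near the front edge
- chuck_key: bystander: dark T-shaped drill chuck key, 55 x 48 x 15 mm, lying right of the unit

How it is judged:
By the outcome, as a careful person would: the job done as asked, in the order asked, and still so for the second after the job is handed in, while the arm keeps its last pose, push and grip.
It also fails if it takes over 59 s, if anything falls off the work surface, if the arm or the gripper's body presses on something with over 40 N, if the wrist force passes 120 N, or if a joint passes its speed limit or range.

## Working session

There is one attempt and no reset: what is moved stays moved. The work goes in short steps, Python scripts to look and compute and a shell command to move; the robot and the scene stay as the last step left them, time stands still between calls to the robot, and variables do not carry over. Pictures are saved under pics/ and viewed, about 8 in all and at most 12, crops included, and the job is handed in when it is done.

```bash
ls; mkdir -p pics
python3 - <<'E'
from bench import ctrl
import cv2,numpy as np
print(ctrl.sense(),ctrl.grasp_offset)
for n in("top","side"):
    p,d=ctrl.read_camera(n);cv2.imwrite(f"pics/{n}0.png",p);np.save(f"pics/{n}0d.npy",d)
    print(n,{k:np.round(v,4).tolist() for k,v in ctrl.camera_params(n).items()})
E
```

```text
pics
{'time': 0.0, 'joint_positions': array([-5.88102816e+01,  2.20889126e+01,  3.80315013e-01, -2.98756105e-02,
       -6.84105343e+01, -1.48149365e+01]), 'qvel': array([ 0.00096475,  0.02055439,  0.01885511, -0.03099704, -0.09929723,
       -0.0174048 ]), 'tau': array([ 9.82558449e-04, -3.90669930e+01,  1.87411666e+01,  4.22005489e+00,
        1.08857278e-02, -1.95642829e-04]), 'tcp_pos': array([ 0.17603656, -0.59907126,  0.22148044]), 'tool_rot': array([ 1.79877729e+02, -3.62838323e-03, -1.63636236e+02]), 'wrist_force': array([0.80153522, 0.39283279, 0.30563971]), 'torque': array([-0.03557995, -0.00289441,  0.02102762]), 'opening': 0.9985419072516694} 0.0187
top {'camera_matrix': [[598.6857, 0.0, 324.8193], [0.0, 598.6857, 238.8628], [0.0, 0.0, 1.0]], 'distortion': [-0.1665, 0.0, 0.0, 0.0, 0.0], 'cam_to_world': [[-0.0032, 0.9962, -0.0868, 0.4324], [-0.9997, -0.0054, -0.0253, -0.2001], [-0.0257, 0.0867, 0.9959, 1.2957], [0.0, 0.0, 0.0, 1.0]]}
side {'camera_matrix': [[606.6687, 0.0, 307.7611], [0.0, 606.6687, 235.6819], [0.0, 0.0, 1.0]], 'distortion': [-0.0635, 0.0, 0.0, 0.0, 0.0], 'cam_to_world': [[-0.9946, 0.023, -0.1009, 0.4045], [-0.1008, -0.4345, 0.895, 0.9241], [-0.0233, 0.9004, 0.4345, 0.6609], [0.0, 0.0, 0.0, 1.0]]}
```

View pics/top0.png

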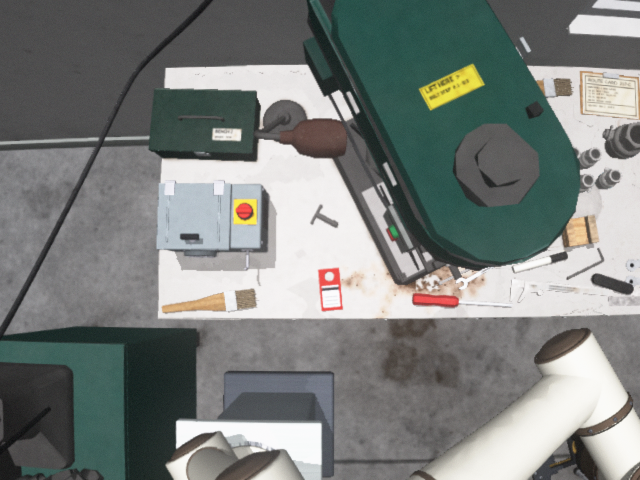

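View pics/side0.png

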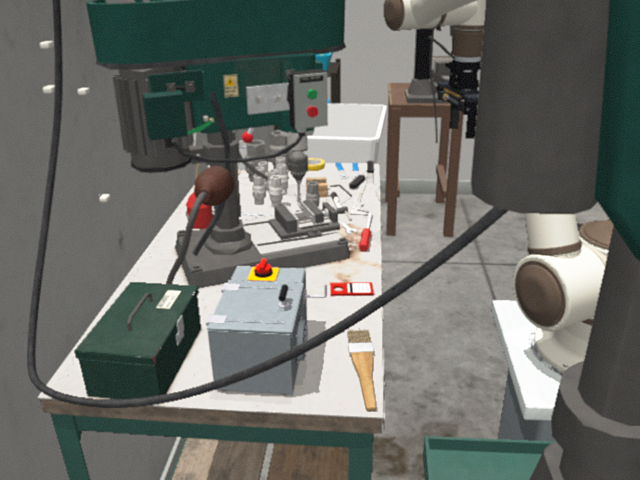

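```bash
cat > h.py <<'E'
from bench import ctrl
import cv2,numpy as np
def ray(n,uv):
    c=ctrl.camera_params(n);K=np.array(c["camera_matrix"]);D=np.array(c["distortion"]);T=np.array(c["cam_to_world"])
    q=cv2.undistortPoints(np.array(uv,float).reshape(-1,1,2),K,D)[:,0]
    d=np.c_[q[:,0],-q[:,1],-np.ones(len(q))]@T[:3,:3].T
    return T[:3,3],d
def onz(n,uv,z):
    o,d=ray(n,uv);return o+d*((z-o[2])/d[:,2])[:,None]
def tri(a,b):  # pixel in top, pixel in side
    o1,d1=ray("top",[a]);o2,d2=ray("side",[b]);d1,d2=d1[0],d2[0]
    s=np.linalg.lstsq(np.c_[d1,-d2],o2-o1,rcond=None)[0]
    p,q=o1+s[0]*d1,o2+s[1]*d2;return (p+q)/2,np.linalg.norm(p-q)
def proj(n,P):
    c=ctrl.camera_params(n);T=np.linalg.inv(c["cam_to_world"]);P=np.atleast_2d(P)@T[:3,:3].T+T[:3,3]
    P=P*[1,-1,-1];return cv2.projectPoints(P.reshape(-1,1,3),np.zeros(3),np.zeros(3),np.array(c["camera_matrix"]),np.array(c["distortion"]))[0][:,0]
def crop(img,f,x,y,w,h,s):
    cv2.imwrite(f,cv2.resize(img[y:y+h,x:x+w],None,fx=s,fy=s,interpolation=cv2.INTER_CUBIC))
def redmask(p):
    b,g,r=[p[...,i].astype(int) for i in range(3)];return ((r>120)&(g<80)&(b<80)).astype(np.uint8)*255
E
python3 - <<'E'
from h import *
p=cv2.imread("pics/top0.png");q=cv2.imread("pics/side0.png")
a=cv2.resize(p[170:320,150:350],None,fx=4,fy=4,interpolation=cv2.INTER_CUBIC)
crop(p,"pics/t1.png",150,170,200,150,4); crop(q,"pics/s1.png",200,250,200,150,4)
m=redmask(p);cs,_=cv2.findContours(m,cv2.RETR_CCOMP,cv2.CHAIN_APPROX_NONE)
for c in cs:
    if cv2.contourArea(c)>30: 
        r=cv2.minAreaRect(c);print(r,cv2.contourArea(c),onz("top",[r[0]],.006).round(4).tolist(), onz("top",cv2.boxPoints(r),.006).round(4).tolist())
h=onz("top",[[158,318],[640,318]],0);print(h)
E
```

```text
((434.9649658203125, 300.0603332519531), (44.4757194519043, 10.354796409606934), 3.5763344764709473) 130.0 [[0.4115, -0.4038, 0.006]] [[0.4038, -0.3551, 0.006], [0.4259, -0.3567, 0.006], [0.4191, -0.4528, 0.006], [0.3969, -0.4511, 0.006]]
((244.0, 212.0), (10.0, 14.0), 90.0) 70.5 [[0.6047, 0.0092, 0.006]] [[0.6159, 0.0248, 0.006], [0.6156, -0.0061, 0.006], [0.5936, -0.0063, 0.006], [0.5938, 0.0246, 0.006]]
[[ 0.37259839  0.20038769  0.        ]
 [ 0.36360405 -0.87285216  0.        ]]
```

View pics/t1.png

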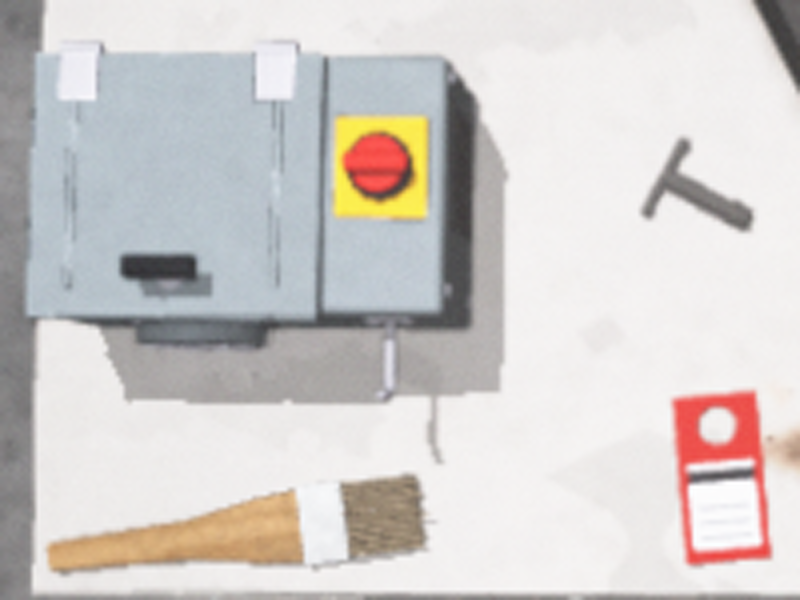

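View pics/s1.png

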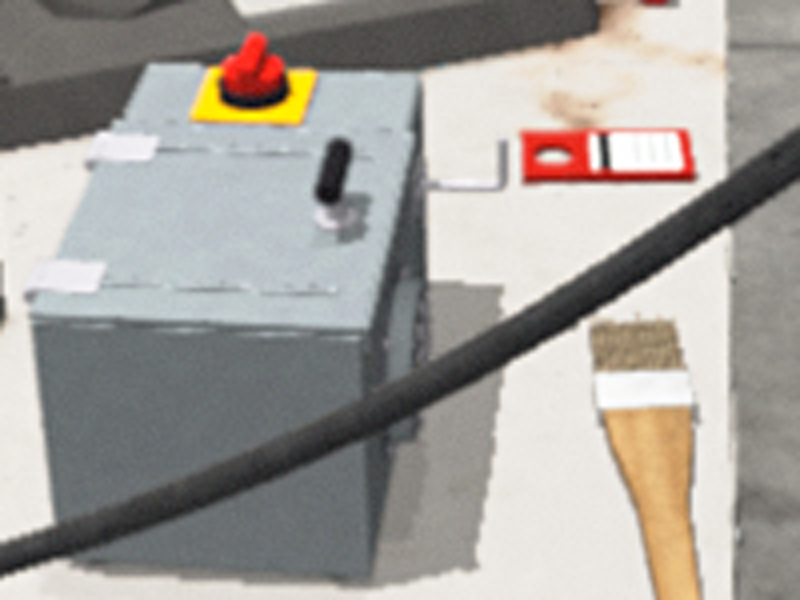

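Run:
```python
from h import *
T=lambda x,y:[(x+.5)/4-.5+150,(y+.5)/4-.5+170]
S=lambda x,y:[(x+.5)/4-.5+200,(y+.5)/4-.5+250]
c=onz("top",[T(673,398),T(757,391),T(771,557),T(688,564)],.006)
ctr=c.mean(0);ax=(c[0]+c[1]-c[2]-c[3]);yaw=np.degrees(np.arctan2(ax[1],ax[0]))
print("tag",ctr,"len",np.linalg.norm(c[0]-c[3]),np.linalg.norm(c[0]-c[1]),"yaw",yaw)
print("eye",onz("top",[T(717,426)],.006), ctr+.028*ax/np.linalg.norm(ax))
print("hook tip",tri(T(385,397),S(503,140)), onz("top",[T(385,397)],.112))
print("bend",tri(T(389,396),S(501,187)))
print("arm",onz("top",[T(392,327),T(388,394)],.085))
# flap corners at z .130, unit fan-top at .125
f=onz("top",[T(37,52),T(322,55),T(320,319),T(26,316)],.130);print("flap",f)
print("fan",onz("top",[T(326,56),T(445,58),T(441,314),T(322,309)],.125))
print("handle",tri(T(158,266),S(334,170)),onz("top",[T(121,266),T(196,266)],.155))
print("front edge",onz("top",[T(35,596),T(790,596)],0))
s=ctrl.sense();print(s["tool_rot"])
p=cv2.imread("pics/top0.png")
g=p.mean(2)
uv=[]
for u in (290,310,350,370,380):
    col=g[295:335,u];k=np.argmin(np.diff(col));uv.append([u,295+k+.5])
print(uv);e=onz("top",uv,0);print(e,np.polyfit(e[:,1],e[:,0],1))
```

```text
tag [ 0.43665258 -0.17854922  0.006     ] len 0.0895103207627822 0.04540658926446074 yaw 4.787594309692327
eye [[ 0.46426805 -0.17583869  0.006     ]] [ 0.46455489 -0.17621228  0.006     ]
hook tip (array([ 0.47859091, -0.0122476 ,  0.10980585]), np.float64(0.0040637482479925525)) [[ 0.47647897 -0.01271981  0.112     ]]
bend (array([ 0.47979439, -0.01057544,  0.08622741]), np.float64(0.0037049168729530696))
arm [[ 0.51316876 -0.01180651  0.085     ]
 [ 0.47900859 -0.00997689  0.085     ]]
flap [[0.64959134 0.16370113 0.13      ]
 [0.64589142 0.01768598 0.13      ]
 [0.51424928 0.01700949 0.13      ]
 [0.51628669 0.16601168 0.13      ]]
fan [[ 0.64627405  0.01658751  0.125     ]
 [ 0.64454706 -0.04335293  0.125     ]
 [ 0.51681894 -0.04232986  0.125     ]
 [ 0.51955209  0.01698831  0.125     ]]
handle (array([0.53957923, 0.09257564, 0.15500862]), np.float64(0.0019807502719459665)) [[0.53869823 0.11090084 0.155     ]
 [0.53847949 0.07360334 0.155     ]]
front edge [[ 0.37123513  0.19952249  0.        ]
 [ 0.37271293 -0.21470196  0.        ]]
[ 1.79890213e+02 -5.53187136e-03 -1.63636204e+02]
[[290, np.float64(318.5)], [310, np.float64(318.5)], [350, np.float64(318.5)], [370, np.float64(318.5)], [380, np.float64(317.5)]]
[[ 0.37316805 -0.09146712  0.        ]
 [ 0.37316237 -0.13470232  0.        ]
 [ 0.37295833 -0.22089176  0.        ]
 [ 0.37275989 -0.26394295  0.        ]
 [ 0.37478503 -0.285494    0.        ]] [-0.00390415  0.37258864]
```

```bash
cat >> h.py <<'E'
def cloud(n,d):
    v,u=np.mgrid[0:480,0:640];uv=np.c_[u.ravel(),v.ravel()];o,r=ray(n,uv);return (o+r*d.ravel()[:,None]).reshape(480,640,3)
def step(x,y,z):  # world goal -> shift in tool axes
    from scipy.spatial.transform import Rotation as R
    s=ctrl.sense();M=R.from_euler("xyz",s["tool_rot"],degrees=True).as_matrix()
    return (M.T@(np.array([x,y,z])-s["tcp_pos"])).round(4)
E
python3 - <<'E'
from h import *
P=cloud("top",np.load("pics/top0d.npy"))
for z0,z1 in((.1,.3),(.3,.5),(.5,.9)):
    m=(P[...,2]>z0)&(P[...,2]<z1)&(P[...,0]>.3)&(P[...,1]<-.06)
    if m.any():
        q=P[m];i=q[:,0].argmin();j=q[:,1].argmax();print(z0,len(q),q[i].round(3),q[j].round(3),np.percentile(q,[1,99],axis=0).round(3))
print(step(.4367,-.1785,.15))
E
```

```text
0.1 10781 [ 0.574 -0.28   0.272] [ 0.959 -0.06   0.273] [[ 0.62  -0.828  0.103]
 [ 1.003 -0.064  0.29 ]]
0.3 3508 [ 0.347 -0.464  0.499] [ 0.818 -0.144  0.375] [[ 0.463 -0.386  0.335]
 [ 0.852 -0.148  0.498]]
0.5 52406 [ 0.3   -0.525  0.572] [ 0.825 -0.157  0.527] [[ 0.305 -0.528  0.519]
 [ 0.789 -0.183  0.638]]
[-0.3686  0.33    0.0722]
```

```bash
python3 -m inch '[[0,-0.37,0.33,0.05,11.6],[0,-0.37,0.33,0.05,11.6],[0,-0.37,0.33,0.05,11.6],[0,-0.37,0.33,0.05,11.6],[0,-0.37,0.33,0.05,11.6],[0,-0.37,0.33,0.05,11.6],[0,-0.37,0.33,0.05,11.6],[0,-0.37,0.33,0.05,11.6],[0,-0.37,0.33,0.05,11.6],[0,-0.37,0.33,0.05,11.6]]'; python3 -c "
from h import *
print(step(.4367,-.1785,.08),ctrl.sense()['tool_rot'])"
```

```text
time: 0.93
tcp_pos: [0.395, -0.2467, 0.1806]
tool_rot: [180.0, -0.0, -175.2]
wrist_force: [0.3, -1.2, 0.5]
opening: 0.995
[-0.0472  0.0645  0.1006] [ 1.79992435e+02 -2.21674893e-03 -1.75230499e+02]
```

```bash
python3 -m inch '[[0,-0.047,0.0645,0.10,0],[0,-0.047,0.0645,0.10,0],[0,-0.047,0.0645,0.10,0],[0,-0.047,0.0645,0.10,0],[0,-0.047,0.0645,0.10,0]]'
python3 - <<'E'
from h import *
print(step(.4367,-.1785,.003))
p,d=ctrl.read_camera("side");crop(p,"pics/s2.png",200,150,260,195,3)
E
```

```text
time: 1.35
tcp_pos: [0.4351, -0.1793, 0.0788]
tool_rot: [180.0, -0.3, -175.1]
wrist_force: [0.4, 0.9, -0.1]
opening: 0.998
[-0.0021  0.0006  0.0758]
```

View pics/s2.png

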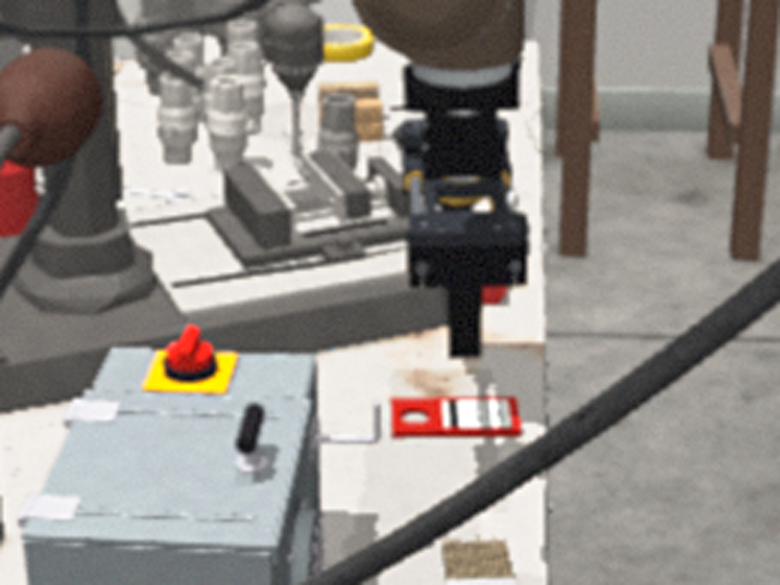

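The gripper is centred over the tag (tag at ~(455,417), fingers at (465,330) in the crop), jaws across its width. Next I descend and grip.

```bash
python3 -m inch '[[0,-0.002,0.0005,0.04,0],[0,-0.002,0.0005,0.065,0],[0,-0.002,0.0005,0.074,0],[0,-0.002,0.0005,0.0745,0],[0,-0.002,0.0005,0.0745,0],[0,-0.002,0.0005,0.0745,0]]'; python3 -m inch '[[1,0,0,0,0],[1,0,0,0,0],[1,0,0,0,0],[1,0,0,0,0],[1,0,0,0,0],[1,0,0,0,0],[1,0,0,0,0],[1,0,0,0,0]]'
```

```text
time: 1.9
tcp_pos: [0.4395, -0.1804, 0.0081]
tool_rot: [-180.0, 0.2, -175.2]
wrist_force: [-0.5, -0.0, 0.6]
opening: 1.001
time: 2.57
tcp_pos: [0.4382, -0.1798, 0.0064]
tool_rot: [-180.0, -0.0, -175.2]
wrist_force: [-0.1, -0.0, 2.3]
opening: 0.477
```

```bash
python3 -m inch '[[1,0,0,0,0],[1,0,0,0,0],[1,0,0,0,0],[1,0,0,0,0]]'; python3 -m inch '[[1,0,0,-0.02,0],[1,0,0,-0.05,0],[1,0,0,-0.08,0],[1,0,0,-0.08,0]]';  python3 - <<'E'
from h import *
print(ctrl.sense()["opening"],step(.4367,-.1785,.003))
p,d=ctrl.read_camera("side");crop(p,"pics/s3.png",280,180,120,90,5)
E
```

```text
time: 2.9
tcp_pos: [0.4382, -0.1798, 0.0065]
tool_rot: [-180.0, 0.0, -175.2]
wrist_force: [-0.1, 0.7, 1.3]
opening: 0.172
time: 3.23
tcp_pos: [0.4418, -0.1803, 0.0914]
tool_rot: [-179.8, 0.6, -175.1]
wrist_force: [1.5, 0.0, 0.3]
opening: 0.014
0.013536146550782962 [0.0058 0.0025 0.0883]
```

View pics/s3.png

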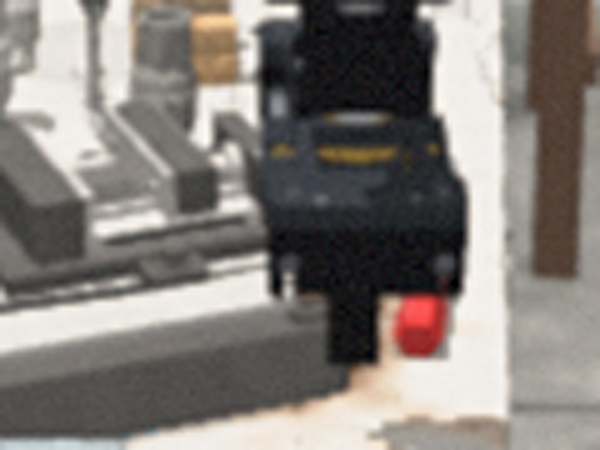

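Missed: fingers closed just above the tag (opening ~0.01). I'll reopen, check whether the tag moved, and go lower.

```bash
python3 -m inch '[[0,0,0,0,0],[0,0,0,0,0],[0,0,0,0,0],[0,0,0,0,0],[0,0,0,0,0],[0,0,0,0,0],[0,0,0,0,0],[0,0,0,0,0],[0,0,0,0,0],[0,0,0,0,0]]';  python3 - <<'E'
from h import *
p,d=ctrl.read_camera("side");p0=cv2.imread("pics/side0.png")
for q in(p0,p):
    m=redmask(q)[275:305,320:385];y,x=m.nonzero();print(x.min(),x.max(),y.min(),y.max(),len(x))
print(ctrl.sense()["opening"],step(.4367,-.1785,.001))
E
```

```text
time: 4.12
tcp_pos: [0.4381, -0.1798, 0.0864]
tool_rot: [180.0, 0.0, -175.2]
wrist_force: [-0.0, 0.9, 0.5]
opening: 0.679
11 52 8 20 206
11 52 8 20 222
0.7269167204172126 [0.0013 0.0014 0.0854]
```

```bash
python3 -m inch '[[0,0.001,0.0013,0,0],[0,0.001,0.0013,0,0],[0,0.001,0.0013,0,0],[0,0.001,0.0013,0.03,0],[0,0.001,0.0013,0.06,0],[0,0.001,0.0013,0.075,0],[0,0.001,0.0013,0.083,0],[0,0.001,0.0013,0.084,0],[0,0.001,0.0013,0.084,0],[0,0.001,0.0013,0.084,0]]'; python3 -m inch '[[0,0,0,0,0],[0,0,0,0,0]]'; python3 -c "
from h import *
print(step(.4367,-.1785,.001))"
```

```text
time: 5.0
tcp_pos: [0.4379, -0.1787, 0.0033]
tool_rot: [-180.0, 0.1, -175.2]
wrist_force: [0.5, -0.2, -0.3]
opening: 1.0
time: 5.17
tcp_pos: [0.4377, -0.1786, 0.0033]
tool_rot: [-180.0, 0.1, -175.2]
wrist_force: [-0.2, -0.5, 0.9]
opening: 0.997
[0.001  0.0002 0.0023]
```

```bash
python3 -m inch '[[0,0,0,0.002,0],[0,0,0,0.002,0],[1,0,0,0.002,0],[1,0,0,0.002,0],[1,0,0,0.002,0],[1,0,0,0.002,0],[1,0,0,0.002,0],[1,0,0,0.002,0],[1,0,0,0.002,0],[1,0,0,0.002,0]]';python3 -m inch '[[1,0,0,0,0],[1,0,0,0,0],[1,0,0,0,0],[1,0,0,0,0]]'
```

```text
time: 6.0
tcp_pos: [0.4371, -0.1786, 0.0005]
tool_rot: [-180.0, 0.0, -175.2]
wrist_force: [-0.3, 0.3, 1.5]
opening: 0.523
time: 6.33
tcp_pos: [0.4371, -0.1786, 0.0004]
tool_rot: [-180.0, 0.0, -175.2]
wrist_force: [0.7, 0.2, 2.2]
opening: 0.52
```

```bash
python3 -m inch '[[1,0,0,-0.03,0],[1,0,0,-0.07,0],[1,0,0,-0.11,0],[1,0,0,-0.14,0],[1,0,0,-0.14,0]]'; python3 -c "
from h import *
print(step(.4497,-.014,.14),ctrl.sense()['opening'])"
```

```text
time: 6.75
tcp_pos: [0.4409, -0.1792, 0.1465]
tool_rot: [-179.8, 0.7, -175.1]
wrist_force: [0.7, -0.1, -0.6]
opening: 0.523
[-0.0227  0.1639  0.0063] 0.5232539537407722
```

```bash
python3 -m inch '[[1,-0.006,0.04,0,0],[1,-0.013,0.08,0,0],[1,-0.02,0.12,0,0],[1,-0.0267,0.15,0,0],[1,-0.0267,0.1623,0,0],[1,-0.0267,0.1623,0,0],[1,-0.0267,0.1623,0,0],[1,-0.0267,0.1623,0,0]]'
python3 - <<'E'
from h import *
print(step(.4497,-.014,.14))
p,d=ctrl.read_camera("side");q,_=ctrl.read_camera("top")
a=cv2.resize(p[250:310,260:340],None,fx=5,fy=5,interpolation=cv2.INTER_CUBIC)
b=cv2.resize(q[235:295,215:295],None,fx=5,fy=5,interpolation=cv2.INTER_CUBIC)
cv2.imwrite("pics/c4.png",np.hstack([a,b]))
E
```

```text
time: 7.42
tcp_pos: [0.4495, -0.0151, 0.1398]
tool_rot: [-180.0, -0.1, -175.2]
wrist_force: [-0.8, -0.0, -0.2]
opening: 0.518
[-0.0003  0.0011 -0.0002]
```

View pics/c4.png

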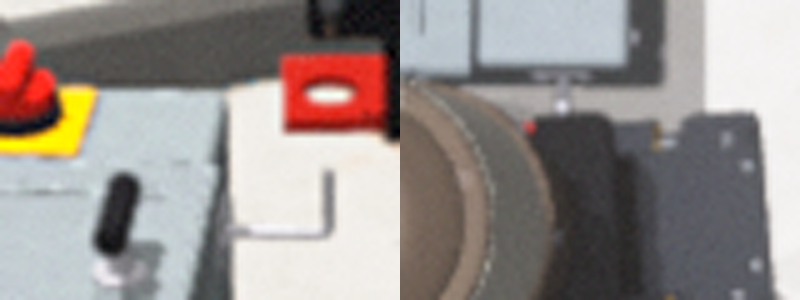

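The side view (left) shows the eye at (330,95), directly above the hook tip at (329,170); the top view is blocked by the wrist. I compare both points in this one camera.

Run:
```python
from h import *
S=lambda x,y:[(x+.5)/5-.5+260,(y+.5)/5-.5+250]
z=.1398
print("eye",onz("side",[S(330,95)],z+.0055),"visible hole l/r/t/b",onz("side",[S(305,95),S(355,95)],z+.0055))
print("tip",onz("side",[S(329,170)],.112),"bend",onz("side",[S(328,233)],.085),"tip by tri side/top",)
print("tag corner",onz("side",[S(284,108),S(283,58)],z+.0055))
```

```text
eye [[ 0.47948993 -0.00733192  0.1453    ]] visible hole l/r/t/b [[ 0.48825798 -0.00681849  0.1453    ]
 [ 0.470728   -0.00784395  0.1453    ]]
tip [[ 0.48055359 -0.01217247  0.112     ]] bend [[ 0.48127738 -0.01324904  0.085     ]] tip by tri side/top
tag corner [[ 0.49480153  0.00295326  0.1453    ]
 [ 0.49841287 -0.03377739  0.1453    ]]
```

```bash
python3 -m inch '[[1,-0.001,0.0005,0.01,0],[1,-0.001,0.0005,0.02,0],[1,-0.001,0.0005,0.03,0],[1,-0.001,0.0005,0.035,0],[1,-0.001,0.0005,0.035,0],[1,-0.001,0.0005,0.035,0]]'; python3 -m inch '[[1,0,0,0.005,0],[1,0,0,0.01,0],[1,0,0,0.01,0],[1,0,0,0.01,0]]'
python3 - <<'E'
from h import *
p,d=ctrl.read_camera("side")
crop(p,"pics/c5.png",270,250,80,60,6)
E
```

```text
time: 8.02
tcp_pos: [0.451, -0.0146, 0.1053]
tool_rot: [-180.0, -0.0, -175.3]
wrist_force: [0.2, -0.9, 0.3]
opening: 0.523
time: 8.35
tcp_pos: [0.4508, -0.0141, 0.0952]
tool_rot: [-180.0, -0.0, -175.2]
wrist_force: [0.2, 0.5, -0.5]
opening: 0.52
```

View pics/c5.png

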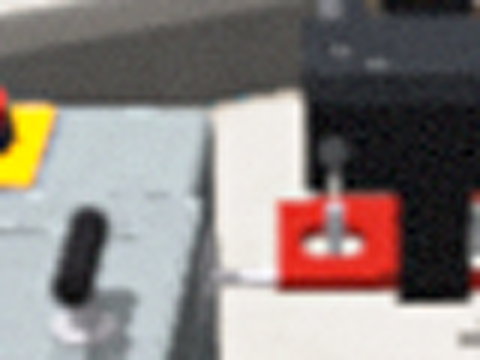

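The wire stands through the eye at (333,240), with white visible on both sides. Releasing.

```bash
python3 -m inch '[[0,0,0,0,0],[0,0,0,0,0],[0,0,0,0,0],[0,0,0,0,0],[0,0,0,0,0],[0,0,0,0,0],[0,0,0,0,0],[0,0,0,0,0],[0,0,0,0,0],[0,0,0,0,0]]'; python3 -m inch '[[0,0,0,-0.03,0],[0,0,0,-0.06,0],[0,0,0,-0.1,0],[0,0,0,-0.14,0],[0,0.04,0,-0.14,0],[0,0.06,0,-0.14,0],[0,0.06,0,-0.14,0]]';python3 - <<'E'
from h import *
p,d=ctrl.read_camera("side");q,_=ctrl.read_camera("top")
a=cv2.resize(p[250:340,240:340],None,fx=4,fy=4,interpolation=cv2.INTER_CUBIC)
b=cv2.resize(q[200:290,190:290],None,fx=4,fy=4,interpolation=cv2.INTER_CUBIC)
cv2.imwrite("pics/c6.png",np.hstack([a,b]))
E
```

```text
time: 9.23
tcp_pos: [0.451, -0.014, 0.0954]
tool_rot: [180.0, -0.0, -175.2]
wrist_force: [0.2, 0.7, -0.4]
opening: 0.998
time: 9.82
tcp_pos: [0.3879, -0.0195, 0.236]
tool_rot: [179.9, 0.0, -175.2]
wrist_force: [-0.4, 0.8, -0.2]
opening: 0.995
```

View pics/c6.png

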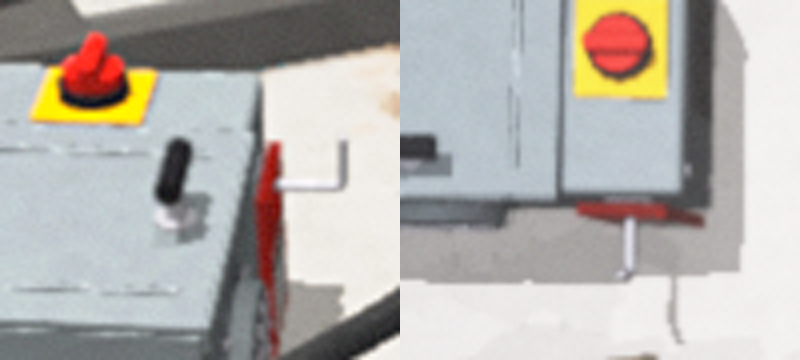

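The tag hangs on the hook arm: side view shows it vertical at (270,240) under the arm, and top view shows it edge-on at (640,212) against the unit's front. Next is the flap handle.

```bash
python3 -m inch '[[0,-0.03,0.02,0,0],[0,-0.06,0.04,0,2],[0,-0.09,0.06,0,5.5],[0,-0.12,0.08,0,5.5],[0,-0.1566,0.0988,0,5.5],[0,-0.1566,0.0988,0.03,5.5],[0,-0.1566,0.0988,0.055,5.5],[0,-0.1566,0.0988,0.055,5.5],[0,-0.1566,0.0988,0.055,5.5]]'
python3 - <<'E'
from h import *
print(step(.539,.0925,.1385))
p,d=ctrl.read_camera("side");crop(p,"pics/c7.png",220,210,100,75,6)
E
```

```text
time: 10.67
tcp_pos: [0.5391, 0.0921, 0.1786]
tool_rot: [-179.8, -0.2, 179.3]
wrist_force: [-0.6, 0.5, 0.1]
opening: 1.005
[-0.0001  0.0005  0.0401]
```

View pics/c7.png

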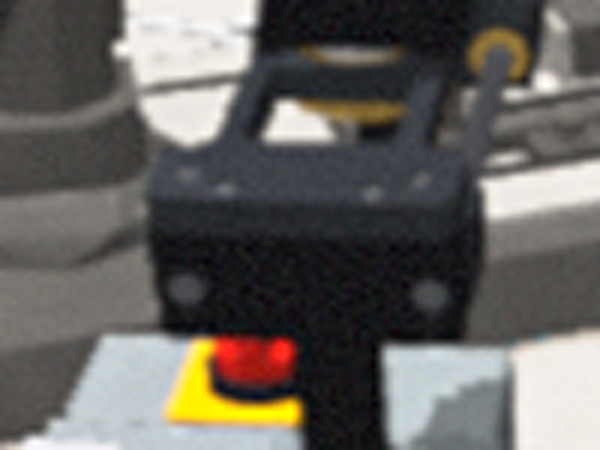

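The finger hides the handle here; the measured heights are what I go by. Descending and closing on the bar ends (expected opening about 0.41).

```bash
python3 -m inch '[[0,0,0.0003,0.02,0],[0,0,0.0003,0.035,0],[0,0,0.0003,0.0395,0],[0,0,0.0003,0.0395,0],[0,0,0.0003,0.0395,0]]';python3 -m inch '[[1,0,0,0,0],[1,0,0,0,0],[1,0,0,0,0],[1,0,0,0,0],[1,0,0,0,0],[1,0,0,0,0],[1,0,0,0,0],[1,0,0,0,0],[1,0,0,0,0],[1,0,0,0,0]]';python3 -m inch '[[1,0,0,0,0],[1,0,0,0,0],[1,0,0,0,0],[1,0,0,0,0]]'
```

```text
time: 11.13
tcp_pos: [0.5401, 0.0929, 0.1426]
tool_rot: [180.0, 0.2, 179.3]
wrist_force: [0.4, 0.3, 0.5]
opening: 1.003
time: 11.97
tcp_pos: [0.5389, 0.0915, 0.1408]
tool_rot: [-179.9, -0.1, 179.3]
wrist_force: [1.0, -5.5, 0.3]
opening: 0.402
time: 12.3
tcp_pos: [0.5389, 0.0915, 0.1408]
tool_rot: [-179.9, -0.1, 179.3]
wrist_force: [2.2, -5.6, -0.2]
opening: 0.407
```

```bash
python3 -m inch '[[1,-0.0022,-0.001,-0.009,0],[1,-0.0062,-0.001,-0.0187,0],[1,-0.0105,-0.001,-0.0275,0],[1,-0.0156,-0.001,-0.036,0],[1,-0.0215,-0.001,-0.044,0],[1,-0.0278,-0.001,-0.0515,0],[1,-0.035,-0.001,-0.0583,0],[1,-0.0425,-0.001,-0.0646,0],[1,-0.0425,-0.001,-0.0646,0]]'
```

```text
time: 13.05
tcp_pos: [0.5822, 0.0909, 0.2064]
tool_rot: [-180.0, -0.0, 179.2]
wrist_force: [-2.0, -2.9, -1.3]
opening: 0.407
```

```bash
python3 -m inch '[[1,-0.0081,0,-0.0055,0],[1,-0.0167,0,-0.0104,0],[1,-0.0258,0,-0.0144,0],[1,-0.035,0,-0.0176,0],[1,-0.0445,0,-0.02,0],[1,-0.0543,0,-0.0216,0],[1,-0.064,0,-0.0223,0],[1,-0.074,0,-0.0222,0],[1,-0.084,0,-0.0212,0],[1,-0.0935,0,-0.0194,0]]';python3 -m inch '[[1,-0.0048,0,0.0013,0],[1,-0.0095,0,0.0027,0],[1,-0.0142,0,0.0044,0],[1,-0.0187,0,0.0062,0],[1,-0.0187,0,0.0062,0],[1,-0.0187,0,0.0062,0]]'
```

```text
time: 13.88
tcp_pos: [0.6751, 0.0896, 0.2258]
tool_rot: [-180.0, -0.0, 179.3]
wrist_force: [-0.4, -2.4, 1.0]
opening: 0.408
time: 14.38
tcp_pos: [0.6946, 0.0894, 0.2195]
tool_rot: [-180.0, 0.1, 179.3]
wrist_force: [0.8, -4.0, 4.4]
opening: 0.407
```

```bash
python3 -m inch '[[0,0,0,0,0],[0,0,0,0,0],[0,0,0,0,0],[0,0,0,0,0],[0,0,0,0,0],[0,0,0,0,0],[0,0,0,0,0],[0,0,0,0,0],[0,0,0,0,0]]';python3 -m inch '[[0,0,0,-0.03,0],[0,0.02,0,-0.06,0],[0,0.06,0,-0.06,0],[0,0.1,0,-0.06,0],[0,0.14,0,-0.06,0],[0,0.18,0,-0.06,0],[0,0.22,0,-0.06,0],[0,0.25,0,-0.06,0],[0,0.27,0,-0.06,0],[0,0.27,0,-0.06,0]]';python3 - <<'E'
from h import *
s=ctrl.sense();print(s["tcp_pos"],s["opening"])
p,d=ctrl.read_camera("side");q,dt=ctrl.read_camera("top")
np.save("pics/t8d.npy",dt);np.save("pics/s8d.npy",d);cv2.imwrite("pics/t8.png",q);cv2.imwrite("pics/s8.png",p)
a=cv2.resize(p[200:350,200:300],None,fx=4,fy=4,interpolation=cv2.INTER_CUBIC)
b=cv2.resize(q[150:300,150:250],None,fx=4,fy=4,interpolation=cv2.INTER_CUBIC)
cv2.imwrite("pics/c8.png",np.hstack([a,b]))
E
```

```text
time: 15.13
tcp_pos: [0.6937, 0.0899, 0.2186]
tool_rot: [180.0, -0.0, 179.3]
wrist_force: [0.5, -0.8, -1.0]
opening: 0.968
time: 15.97
tcp_pos: [0.4204, 0.0926, 0.2796]
tool_rot: [179.9, 0.0, 179.4]
wrist_force: [-0.7, 0.3, 0.3]
opening: 1.004
[0.4203584  0.09259653 0.27963662] 1.0039206076051952
```

View pics/c8.png

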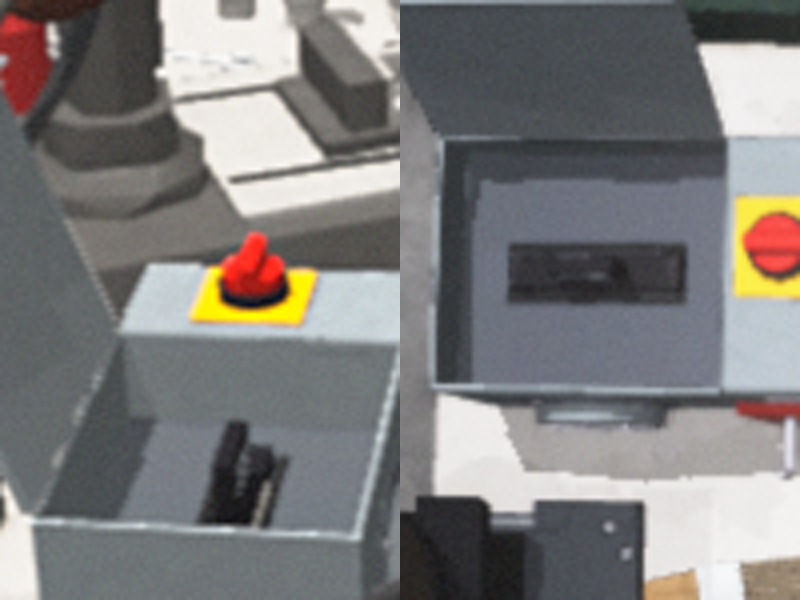

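The flap stands open, and the filter lies in the slot at about (597,272) in the top crop. I'll locate the tab from depth, since it is dark on dark.

Run:
```python
from h import *
for n,f in(("top","t8d"),("side","s8d")):
    P=cloud(n,np.load(f"pics/{f}.npy")).reshape(-1,3)
    m=(P[:,0]>.53)&(P[:,0]<.635)&(P[:,1]>.03)&(P[:,1]<.155)
    for a,b in((.07,.084),(.084,.094),(.094,.108),(.108,.122)):
        q=P[m&(P[:,2]>a)&(P[:,2]<b)]
        if len(q): print(n,a,len(q),np.percentile(q,[3,50,97],axis=0).round(4).tolist())
g=cv2.imread("pics/t8.png")[205:230,174:226]
print(cv2.cvtColor(g,cv2.COLOR_BGR2GRAY)[:, ::2])
T=lambda x,y:[(x-400+.5)/4-.5+150,(y+.5)/4-.5+150]
print(onz("top",[T(508,243),T(686,243),T(686,302),T(508,302)],.082))
```

```text
top 0.07 2291 [[0.5331, 0.0332, 0.0763], [0.5797, 0.0899, 0.0806], [0.632, 0.1514, 0.0837]]
top 0.084 515 [[0.535, 0.0379, 0.0841], [0.5819, 0.0985, 0.0859], [0.6287, 0.1503, 0.0922]]
top 0.094 20 [[0.5753, 0.0708, 0.0943], [0.5774, 0.0783, 0.1008], [0.5863, 0.1091, 0.1078]]
top 0.108 95 [[0.577, 0.0743, 0.1098], [0.5823, 0.0901, 0.1179], [0.5868, 0.1068, 0.1217]]
side 0.07 1012 [[0.537, 0.0318, 0.0788], [0.573, 0.0669, 0.0808], [0.6325, 0.0979, 0.083]]
side 0.084 123 [[0.5768, 0.0488, 0.0845], [0.5809, 0.086, 0.0886], [0.5946, 0.1095, 0.0929]]
side 0.094 74 [[0.5807, 0.0796, 0.0944], [0.583, 0.1078, 0.1011], [0.5904, 0.1111, 0.1074]]
side 0.108 117 [[0.5809, 0.0779, 0.1091], [0.5851, 0.0985, 0.117], [0.591, 0.111, 0.1198]]
[[111 111 111 114 111 112 113 115 113 117 117 112 118 115 117 117 117 113
  118 124 118 117 118 117 118 119]
 [115 111 112 113 115 115 113 111 112 113 118 117 119 117 117 122 115 116
  118 119 117 117 124 120 121 123]
 [113 113 115 112 110 115 115 115 113 115 114 117 118 118 114 116 116 119
  115 117 118 119 122 118 121 120]
 [114 113 111 115 113 112 113 115 114 1
[... 1804 characters left out ...]
 120 124]
 [115  99  73  71  72  69  75  73  76  64  56  59  61  74  75  73  62  62
   69  67  72  68  73  75 116 123]
 [112 108  99  99  98 100 101 103  99  96  94  91  96 104 104 104  97  96
   99  98 100  98 102 102 120 121]
 [112 114 112 114 113 114 113 114 113 110 117 114 111 114 114 118 113 118
  120 115 121 122 119 119 121 123]
 [113 112 115 115 111 113 115 113 115 117 117 112 118 116 116 118 123 119
  120 119 118 119 119 120 122 120]
 [113 116 111 113 114 115 113 114 114 114 116 114 117 117 118 119 120 118
  116 120 122 121 121 125 124 125]]
[[0.5993334  0.13884983 0.082     ]
 [0.5983854  0.04466921 0.082     ]
 [0.56774556 0.04423716 0.082     ]
 [0.56846312 0.13817823 0.082     ]]
```

```bash
python3 -c "
from h import *
print(step(.5825,.0908,.15),ctrl.sense()['tool_rot'])"
```

```text
[-0.1587 -0.0009  0.1299] [1.79929370e+02 1.17373743e-01 1.79333199e+02]
```

```bash
python3 -m inch '[[0,-0.03,-0.001,0,0],[0,-0.06,-0.001,0,0],[0,-0.09,-0.001,0,0],[0,-0.12,-0.001,0.02,0],[0,-0.15,-0.001,0.05,0],[0,-0.1587,-0.001,0.09,0],[0,-0.1587,-0.001,0.13,0],[0,-0.1587,-0.001,0.13,0],[0,-0.1587,-0.001,0.13,0]]'; python3 -c "
from h import *
print(step(.5825,.0908,.094),ctrl.sense()['tool_rot'])"
```

```text
time: 16.82
tcp_pos: [0.5823, 0.0893, 0.1463]
tool_rot: [-179.8, -0.3, 179.2]
wrist_force: [0.6, 0.7, 1.9]
opening: 0.999
[-0.0005  0.0017  0.0523] [-179.81406898   -0.3050918   179.24736452]
```

```bash
python3 -m inch '[[0,-0.0003,0.0012,0.02,0],[0,-0.0003,0.0012,0.04,0],[0,-0.0003,0.0012,0.052,0],[0,-0.0003,0.0012,0.052,0],[0,-0.0003,0.0012,0.052,0],[0,-0.0003,0.0012,0.052,0]]';python3 -m inch '[[1,0,0,0,0],[1,0,0,0,0],[1,0,0,0,0],[1,0,0,0,0],[1,0,0,0,0],[1,0,0,0,0],[1,0,0,0,0],[1,0,0,0,0],[1,0,0,0,0],[1,0,0,0,0]]';python3 -m inch '[[1,0,0,0,0],[1,0,0,0,0],[1,0,0,0,0],[1,0,0,0,0]]'
```

```text
time: 17.32
tcp_pos: [0.5848, 0.0921, 0.0997]
tool_rot: [179.9, 0.3, 179.3]
wrist_force: [0.3, 0.4, -0.0]
opening: 1.002
time: 18.15
tcp_pos: [0.5827, 0.0913, 0.0966]
tool_rot: [-180.0, -0.0, 179.3]
wrist_force: [0.6, -0.5, -0.2]
opening: 0.41
time: 18.48
tcp_pos: [0.5827, 0.0913, 0.0966]
tool_rot: [-180.0, -0.0, 179.3]
wrist_force: [0.7, -0.3, -0.5]
opening: 0.409
```

```bash
python3 -m inch '[[1,0,0,-0.008,0],[1,0,0,-0.016,0],[1,0,0,-0.024,0],[1,0,0,-0.032,0],[1,0,0,-0.04,0],[1,0,0,-0.05,0],[1,0,0,-0.06,0],[1,0,0,-0.07,0],[1,0,0,-0.08,0]]';python3 -m inch '[[1,0,0,-0.02,0],[1,0,0,-0.04,0],[1,0,0,-0.06,0],[1,0,0,-0.08,0],[1,0,0,-0.1,0],[1,0,0,-0.1,0],[1,0,0,-0.1,0]]'
```

```text
time: 19.23
tcp_pos: [0.5828, 0.0914, 0.1779]
tool_rot: [180.0, 0.0, 179.3]
wrist_force: [0.7, -0.8, -1.5]
opening: 0.412
time: 19.82
tcp_pos: [0.5831, 0.0916, 0.2781]
tool_rot: [179.9, 0.1, 179.3]
wrist_force: [0.4, -0.3, -2.1]
opening: 0.413
```

```bash
python3 -m inch '[[1,0.01,0,0,0],[1,0.03,-0.005,0,0],[1,0.05,-0.01,0,0],[1,0.07,-0.015,0,0],[1,0.09,-0.02,0,0],[1,0.11,-0.025,0,-0.9],[1,0.13,-0.03,0,-0.9],[1,0.145,-0.03,0,-0.9],[1,0.153,-0.03,0,-0.9],[1,0.153,-0.03,0,-0.9]]';python3 -m inch '[[1,0,0,0,0],[1,0,0,0,0],[1,0,0,0,0],[1,0,0,0,0],[1,0,0,0,0],[1,0,0,0,0]]'
python3 - <<'E'
from h import *
p,d=ctrl.read_camera("side");q,dt=ctrl.read_camera("top")
np.save("pics/t9d.npy",dt);np.save("pics/s9d.npy",d);cv2.imwrite("pics/t9.png",q);cv2.imwrite("pics/s9.png",p)
a=cv2.resize(p[180:400,200:400],None,fx=2,fy=2,interpolation=cv2.INTER_CUBIC)
b=cv2.resize(q[140:360,150:350],None,fx=2,fy=2,interpolation=cv2.INTER_CUBIC)
cv2.imwrite("pics/c9.png",np.hstack([a,b]))
for n,dd in(("side",d),("top",dt)):
    P=cloud(n,dd).reshape(-1,3)
    m=(P[:,0]>.39)&(P[:,0]<.47)&(P[:,1]>-.01)&(P[:,1]<.14)&(P[:,2]>.18)&(P[:,2]<.268);q=P[m]
    if len(q): print(n,len(q),np.percentile(q,[2,50,98],axis=0).round(4).tolist())
E
```

```text
time: 20.65
tcp_pos: [0.4272, 0.0629, 0.2761]
tool_rot: [-180.0, -0.1, -179.8]
wrist_force: [0.4, 0.5, -1.4]
opening: 0.409
time: 21.15
tcp_pos: [0.4297, 0.0633, 0.2764]
tool_rot: [-180.0, -0.0, -179.8]
wrist_force: [-0.7, 0.7, -0.8]
opening: 0.41
side 588 [[0.4241, 0.0249, 0.1962], [0.4328, 0.1079, 0.232], [0.4421, 0.111, 0.2677]]
```

View pics/c9.png

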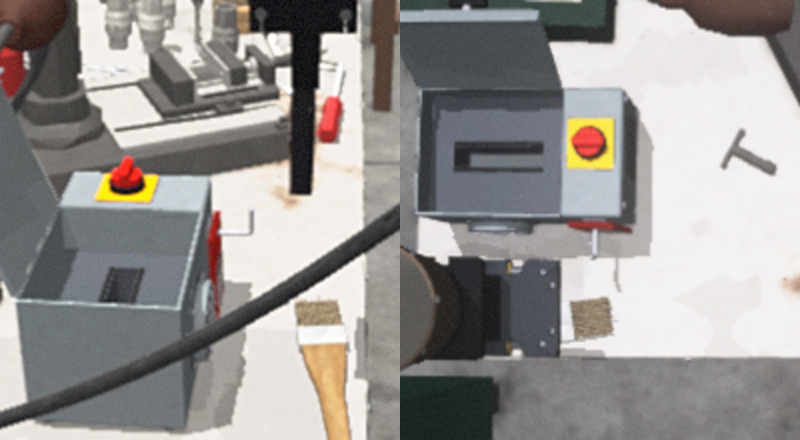

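The filter hangs edge-on at (302,150) in the side view, well above the rim. The slot is empty, the flap open, and the tag on its hook at (215,250). One numeric tilt check, then I hand in.

Run:
```python
from h import *
P=cloud("side",np.load("pics/s9d.npy")).reshape(-1,3)
m=(P[:,0]>.39)&(P[:,0]<.47)&(P[:,1]>.09)&(P[:,1]<.13)&(P[:,2]>.19)&(P[:,2]<.268);q=P[m]
zs=np.arange(.2,.265,.01);mid=[np.percentile(q[abs(q[:,2]-z)<.005][:,0],[5,95]).mean() for z in zs]
print("tilt deg",np.degrees(np.polyfit(zs,mid,1)[0]),np.round(mid,4))
s=ctrl.sense();print(s["time"],s["tcp_pos"],s["opening"],s["wrist_force"],abs(s["qvel"]).max())
print(ctrl.finish_job())
```

```text
tilt deg -0.15562317723001498 [0.4334 0.4335 0.4335 0.4336 0.4337 0.4335 0.4331]
21.25 [0.42955694 0.06335812 0.27652586] 0.41406901088965364 [ 0.71854066 -0.20155384 -1.33308166] 0.20075144876219062
the job is handed in; nothing more can be done
None
```

The job was handed in at 21.3 s (limit 59 s) with the arm holding the filter still in front of the unit.

1. **Tag:** I threaded its eye over the upturned hook wire, lowered it and let go. In the last picture it still hangs on the hook, resting near the unit's front face.
2. **Flap:** I swung it to about 100° by its bar and released it. It stays open by itself.
3. **Filter:** I drew it straight up by its tab and moved it in front of the unit. Its slot is empty.

**Last checks:**
- The filter tilts about 0.2° and its lower edge is at about 194 mm, against the 125 mm rim.
- I turned the gripper to match the bench front edge, which I measured at about 0.2°. The filter's own yaw was not measured. It comes from the grip on the flat tab ends.
- The brush and chuck key look unmoved in the last picture. The screwdriver was only partly in view, and I measured none of the three afterwards.
- The largest wrist force reading was about 6 N.

**What failed or disagreed:**
- The first grasp of the tag closed just above it and missed. The tag did not move, and a second try about 6 mm lower held.
- The side camera read about 2.5 mm further in x than the arm's own position readings, so I aligned the eye and hook within that one view.

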